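# Tip the carton onto the green field and push it home

### The arm

A 6-joint arm with a two-finger parallel gripper is mounted at the origin on a cart in front of the work surface, level with it; the furniture and walls round the work are solid. World frame = base frame: x ahead of the robot, y to its left, z up, the work surface at z = 0. Lengths are in mm, angles in rad, forces in N, time in s.
With the tool pointing down it reaches from about 275 to 825 mm from the base axis. Payload 5.2 kg.
Tool frame: the origin (TCP) lies on the front face of the gripper's body, between the roots of the fingers; the fingertips stand 84 mm ahead of it and the grasp point (between the pads) lies 65 mm ahead of it; z points along the fingers, y is the line along which they close (so a half turn about z gives the same grasp; the last joint's range is limited). The gripper opens to 93 mm and grips with 3 to 60 N. Pads are 15 mm wide; open, the fingers measure 128 mm over their backs; the gripper's body (75 mm by 188 mm) begins 65 mm behind the grasp point.
Start: joints at [-1.382, 0.259, 1.535, -0, 1.348, -0.203], TCP at [210.04, -508.32, 302.753] pointing down, gripper open.
Joint ranges: [-3.14, 3.14], [-0.91, 2.08], [0.19, 2.58], [-1.22, 4.36], [0.22, 2.71], [-3.12, 3.12]. Speed limits (rad/s): [2.57, 2.57, 3.14, 3.14, 3.14, 3.14].

### API

Orientations are given as a 3x3 rotation matrix whose columns are the frame's x, y, z axes.
In Python, from rig import * gives the robot as it stands.
- The arm moves only by the shell command python3 -m pendant 'ROWS'. ROWS is JSON, a list of rows, each an object with "twist": the turn, a rotation vector about the world's x, y, z in rad, a list of three; "offset": the shift along the world's x, y, z in cm, a list of three; "gripper": the closure in counts, from 0 (fully open) to 255 (shut). In form: [{"twist": [wx, wy, wz], "offset": [dx, dy, dz], "gripper": gripper}, ...]. A call has exactly 10 rows; each row is the pose to reach, as a shift and turn from the pose commanded when the call began; what a row does not reach only later rows make up. A row lasts 1/10 s, in which the tool goes at most 50 mm and 8.59 degrees, less where a joint would pass 70% of its speed; a pose out of reach is approached as far as the arm can. A call with a gripper value outside its range is refused whole. The fingers move at their own pace and stop on an object; the grip force is fixed at half the most. Time passes only in rows, so rows that repeat a pose let the fingers close, or fill a call up. It gives the time, the measured TCP pose, the force, the opening and the grip force at its end, in the units of the state.
- state(): the state, without advancing time (a new reading comes with each control period).
- snapshot(name): name is "scene" or "top" or "wrist"; returns a dict with "frame" (400x640x3 uint8, blue, green, red), "camera_matrix" (3x3 intrinsics, pixels), "pose" (4x4, takes a point from camera to world coordinates); the wrist camera has in their place "tool_from_camera" (4x4, takes a point from camera to tool coordinates, whose origin is the TCP and whose axes are the flange's). Camera axes: x right, y up, looking along -z (the intrinsics and any distortion apply to the point x, -y, -z); pixel columns grow to the right and rows downward; lengths in mm; the calibration is good to about 2 mm. A picture is of the moment at which its call begins: read the wrist's pose just before it. There is no depth.
- job_done(): hands the job in; it is judged then, once.
The state is a dict: "t": time; "joint_pos": joint angles; "joint_vel": joint speeds; "joint_torque": joint torques, N m; "tcp_pos": TCP position; "ee_rot": TCP orientation; "force": force on the tool from outside, world axes, zero at the start; "torque": the same for the moment, N m; "width": finger opening in mm; "gripper_force": force on a finger pad.
Only numpy, scipy, OpenCV 4.12 (cv2) and the standard library are available. Lean on these libraries where they do the work, as an engineer would, in place of code of your own. Each camera call takes 0.05 s, during which the arm holds its last target. There are 200 camera calls.

### The job

The yellow carton standing on end in the middle of the grey packing board is ready to ship: push it near its top with the fingertips so that it topples onto the green field (never the orange one), then push the lying carton along the board until its far end rests against the raised stop at that end, with the whole carton lying squarely on the green. Only push it, do not pick it up, and leave the other things on the table where they are.

Things in the scene. Friction and masses are not known exactly. Their poses are not given: they have to be found in the camera images.
- board: Grey packing board fixed to the table, 140 (x) x 404 (y) x 6 mm. Origin under its centre, z up; its top is 6 mm above. Each end has a metal stop strip, 14 mm high above the board's top, inner faces at y = +190 and -190 mm. The middle, y = -26 to 26 mm, is bare grey; beyond it, up to each stop, lies a painted field, one green, one orange. Which side is green varies, as does the board's turn.
- green_field: Green painted field on the board, 116 (across) x 164 mm (along the board), flush with the board's top; origin at its centre, at y = +108 or -108 mm in the board's frame, axes parallel to the board's.
- orange_field: Orange painted field, the same size, on the other side of the middle.
- carton_mid (a point): Centre of the yellow closed rigid carton, 150 x 55 x 40 mm, 0.08 to 0.16 kg. It starts standing on end on the bare middle, 150 mm tall, 55 mm side across the board, 40 mm side along it, roughly lined up. Axes: y along the 150 mm (up at first), x the 55, z the 40. Pushed high along the board it tips, passes its balance at about 15 degrees and falls by itself onto a broad side, then 40 mm high.
- carton_top (a point): Centre of the carton's upper end face (55 x 40 mm), the end that reaches the stop once the carton lies down. Same axes as carton_mid.
- carton_foot (a point): Centre of the carton's lower end face, on which it stands at first; once it lies, the near end, pushed low to slide it on. The foot may slip back a little in the fall; the carton then lies about 1 to 3 cm short of the stop. Same axes as carton_mid.
- glue_stick: Glue stick with orange cap, standing upright behind the board, 28 mm across, 88 mm tall. Origin under its centre. Leave it alone.
- fluid_bottle: Small white bottle with blue cap, standing upright behind the board, 22 x 36 x 77 mm tall. Origin under its centre. Leave it alone.
- marker: White marker with blue ends, 18 x 128 x 20 mm, lying in front of the board. Origin under its centre. Leave it alone.
- eraser: White and blue eraser 23 x 55 x 12 mm, lying in front of the board. Origin under its centre. Leave it alone.
Not all that is in view belongs to the job. What is shaped like the part that bears carton_mid but blue or pink is not meant.

How it is judged:
By the outcome, as a careful person would: the job done as asked, in the order asked, and still so for the second after the job is handed in, with the robot touching nothing.
It also fails if it takes over 42 s, if anything falls off the work surface, if the arm or the gripper's body presses on something with over 40 N, if the wrist force passes 120 N, or if a joint passes its speed limit or range.

## Working session

There is one attempt and no reset: what is moved stays moved. The work goes in short steps, Python scripts to look and compute and a shell command to move; the robot and the scene stay as the last step left them, time stands still between calls to the robot, and variables do not carry over. Pictures are saved under pics/ and viewed, at most 10 in all, crops included, and the job is handed in when it is done.

```bash
mkdir -p pics; cat > h.py <<'E'
from rig import *
import numpy as np, cv2
def take(n,name):
    s=snapshot(n); cv2.imwrite('pics/'+name+'.png',s['frame']); 
    import pickle; pickle.dump(s,open('pics/'+name+'.pkl','wb')); return s
def load(name):
    import pickle; return pickle.load(open('pics/'+name+'.pkl','rb'))
def ray(s,u,v):
    K=s['camera_matrix']; d=np.linalg.inv(K)@[u,v,1]; d=np.array([d[0],-d[1],-d[2]])
    P=np.array(s['pose']); return P[:3,3],P[:3,:3]@d
def onz(s,u,v,z):
    o,d=ray(s,u,v); return o+d*(z-o[2])/d[2]
E
python3 - <<'E'
from h import *
for n in('top','scene'):
    s=take(n,n+'1'); print([k for k in s], np.round(s['pose'],2).tolist())
E
```

```text
['frame', 'camera_matrix', 'pose'] [[0.0, 1.0, -0.1, 435.98], [-1.0, 0.0, -0.01, 129.0], [-0.01, 0.1, 1.0, 1154.73], [0.0, 0.0, 0.0, 1.0]]
['frame', 'camera_matrix', 'pose'] [[-0.53, 0.45, -0.72, -83.76], [-0.85, -0.31, 0.43, 531.14], [-0.02, 0.84, 0.55, 578.73], [0.0, 0.0, 0.0, 1.0]]
```

View pics/top1.png

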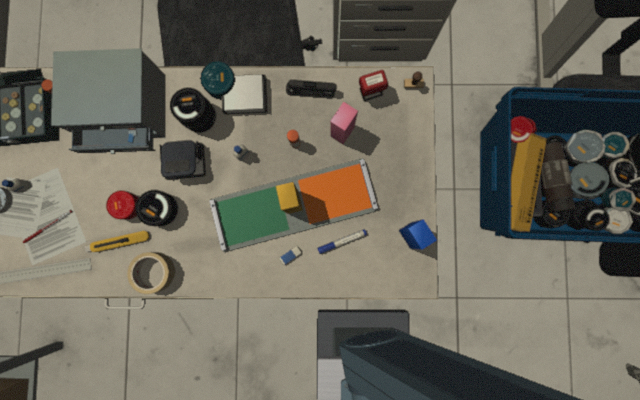

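View pics/scene1.png

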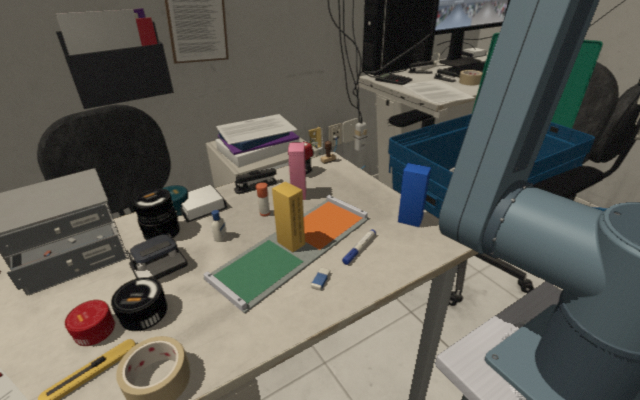

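The top view shows the green field on the left (+y), orange on the right, and the carton near (288,197). Next I'll enlarge this area.

```bash
python3 - <<'E'
from h import *
a=load('top1')['frame'][150:260,200:390]; cv2.imwrite('pics/c1.png',cv2.resize(a,None,fx=4,fy=4,interpolation=cv2.INTER_CUBIC))
a=load('scene1')['frame'][175:310,200:380]; cv2.imwrite('pics/c2.png',cv2.resize(a,None,fx=4,fy=4,interpolation=cv2.INTER_CUBIC))
E
```

```text
(no output)
```

View pics/c1.png

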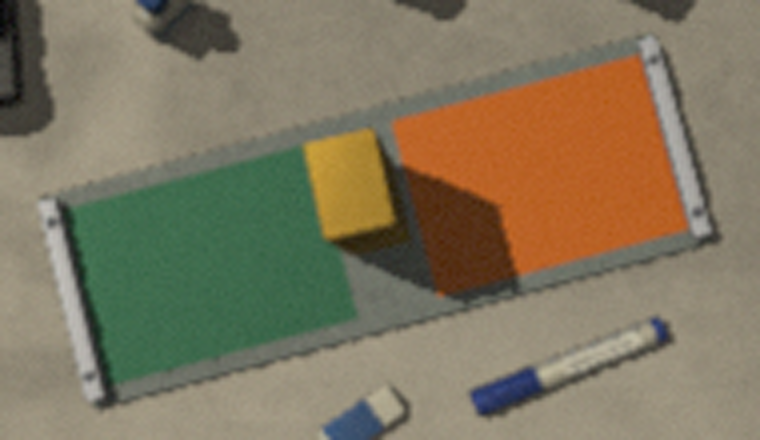

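View pics/c2.png

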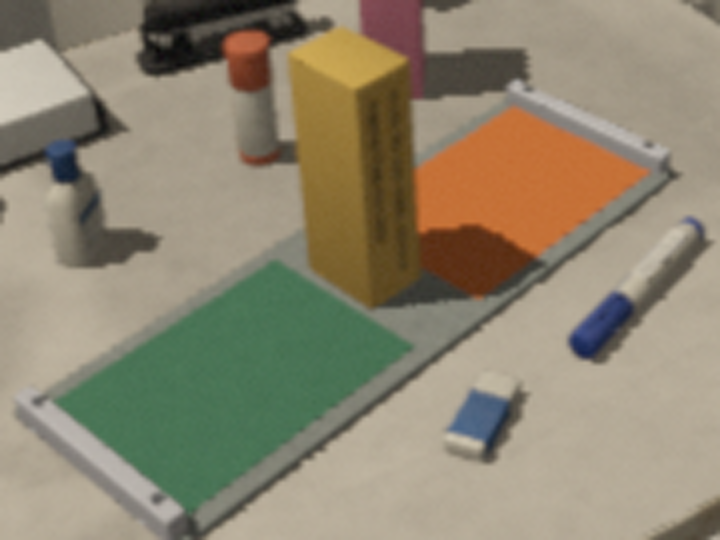

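c1 gives the corners of the green field, the orange field and the carton's top face. c2 gives the carton's bottom corner at about (373,307) and its left bottom corner at (310,268).

```bash
python3 - <<'E'
from h import *
s=load('top1'); q=load('scene1')
f=lambda u,v,z:onz(s,200+(u-1.5)/4,150+(v-1.5)/4,z)[:2]
g=lambda u,v,z:onz(q,200+(u-1.5)/4,175+(v-1.5)/4,z)[:2]
def fit(P,L):
    P=np.array(P);L=np.array(L,float);cl=L.mean(0);cp=P.mean(0)
    H=(L-cl).T@(P-cp);U,_,V=np.linalg.svd(H);D=np.diag([1,np.linalg.det(V.T@U.T)]);R=V.T@D@U.T
    t=cp-R@cl; return R,t,np.abs(P-(L@R.T+t)).max()
# board frame: +y = green side; x to match world x
L=[(58,190),(-58,190),(-58,26),(58,26),(58,-26),(58,-190),(-58,-190),(-58,-26)]
R,t,e=fit([f(*p,6) for p in [(75,208),(112,384),(357,317),(303,148),(393,120),(640,57),(690,232),(440,297)]],L)
print('top',t,np.degrees(np.arctan2(R[1,0],R[0,0])),e)
P=[g(*p,6) for p in [(278,261),(413,347),(195,508),(58,402)]]
R2,t2,e2=fit(P,[(58,26),(-58,26),(-58,190),(58,190)]);print('scene',t2,np.degrees(np.arctan2(R2[1,0],R2[0,0])),e2)
C=[(303,143),(373,130),(398,232),(327,240)]
R3,t3,e3=fit([f(*p,156) for p in C],[(27.5,20),(27.5,-20),(-27.5,-20),(-27.5,20)])
print('carton top',t3,np.degrees(np.arctan2(R3[1,0],R3[0,0])),e3,'in board',R.T@(t3-t))
R4,t4,e4=fit([g(*p,156) for p in [(343,29),(409,64),(357,90),(292,57)]],[(27.5,-20),(-27.5,-20),(-27.5,20),(27.5,20)])
print('carton scene',t4,np.degrees(np.arctan2(R4[1,0],R4[0,0])),e4,'in board',R2.T@(t4-t2))
print('foot corners in board',[(R2.T@(g(*p,6)-t2)).round(1) for p in [(373,307),(310,268),(420,270)]])
print('axes x,y',R[:,0],R[:,1]); st=state();print(st['t'],st['tcp_pos'],st['ee_rot'])
E
```

```text
top [528.73543312 218.75709409] 15.200496953657183 6.973105636936793
scene [529.62278735 217.28392949] 15.291426292131103 5.366966439276581
carton top [535.27650494 221.72040703] 12.524790983926907 2.7952876863655547 in board [7.0892007  1.14458612]
carton scene [532.95726736 225.06148248] 13.710334903865899 3.186244085705141 in board [5.26759309 6.62280534]
foot corners in board [array([-16.1,  22.2]), array([36.8, 22.2]), array([-13.6, -19. ])]
axes x,y [0.96501422 0.26219755] [-0.26219755  0.96501422]
0.1 [ 209.98338955 -507.97674343  302.01101546] [[ 9.24228530e-01  3.81839670e-01 -3.01979773e-04]
 [ 3.81839651e-01 -9.24227234e-01  1.58167534e-03]
 [ 3.24848459e-04 -1.57713732e-03 -9.99998704e-01]]
```

Both views agree: board at about (529,218) turned +15.2°, with green on its +y side. The carton is at about (+8,+2) in the board frame. Next I'll move high to the orange side of the carton, turning the finger line across the board.

```bash
python3 -m pendant '[{"twist":[0,0,0.087],"offset":[2,4,0],"gripper":200},{"twist":[0,0,0.174],"offset":[4,8,0],"gripper":200},{"twist":[0,0,0.261],"offset":[6,12,0],"gripper":200},{"twist":[0,0,0.348],"offset":[8,16,0],"gripper":200},{"twist":[0,0,0.435],"offset":[10,20,0],"gripper":200},{"twist":[0,0,0.522],"offset":[12,24,0],"gripper":200},{"twist":[0,0,0.609],"offset":[14,28,0],"gripper":200},{"twist":[0,0,0.696],"offset":[16,32,0],"gripper":200},{"twist":[0,0,0.783],"offset":[18,36,0],"gripper":200},{"twist":[0,0,0.87],"offset":[20,40,0],"gripper":200}]'
python3 -m pendant '[{"twist":[0,0,0.087],"offset":[2,4,0],"gripper":200},{"twist":[0,0,0.174],"offset":[4,8,0],"gripper":200},{"twist":[0,0,0.261],"offset":[6,12,0],"gripper":200},{"twist":[0,0,0.348],"offset":[8,16,0],"gripper":200},{"twist":[0,0,0.435],"offset":[10,20,0],"gripper":200},{"twist":[0,0,0.522],"offset":[12,24,0],"gripper":200},{"twist":[0,0,0.573],"offset":[14.2,27.2,-2],"gripper":200},{"twist":[0,0,0.573],"offset":[14.2,27.2,-5],"gripper":200},{"twist":[0,0,0.573],"offset":[14.2,27.2,-8.4],"gripper":200},{"twist":[0,0,0.573],"offset":[14.2,27.2,-8.4],"gripper":200}]'
python3 - <<'E'
from h import *
s=state();print(s['ee_rot'],s['width'])
for n in('top','scene'): take(n,n+'2')
a=load('top2')['frame'][150:260,200:390]; b=load('scene2')['frame'][120:310,200:420]
cv2.imwrite('pics/c3.png',np.vstack([cv2.resize(a,(440,255)),cv2.resize(b,(440,340))]))
E
```

```text
t: 1.1
tcp_pos: [410.3, -106.5, 302.7]
ee_rot: [[0.301, 0.954, 0.0], [0.954, -0.301, -0.0], [-0.0, 0.0, -1.0]]
force: [0.3, -0.1, -0.3]
width: 21.1
gripper_force: 0.0
t: 2.1
tcp_pos: [549.1, 163.8, 213.6]
ee_rot: [[-0.262, 0.965, -0.011], [0.965, 0.262, -0.001], [0.002, -0.01, -1.0]]
force: [0.7, -0.7, -0.2]
width: 20.2
gripper_force: 0.0
[[-0.26174424  0.96507966 -0.01054529]
 [ 0.96513578  0.26174744 -0.00110007]
 [ 0.00169855 -0.01046558 -0.99994379]] 20.18442553460941
```

View pics/c3.png

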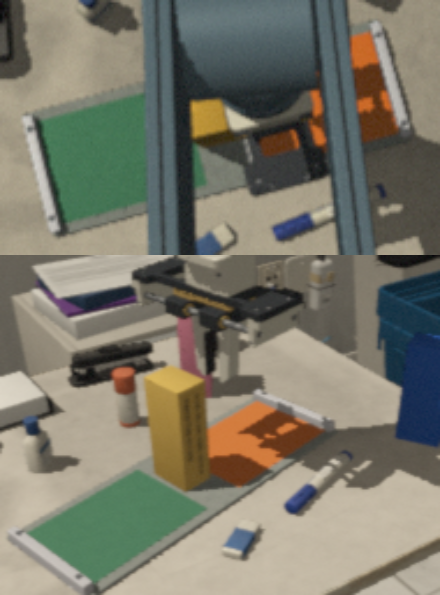

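The picture shows the fingers at top height just behind the carton on its orange side. Pushing towards green.

```bash
python3 -m pendant '[{"twist":[0,0,0],"offset":[-0.52,1.93,0],"gripper":200},{"twist":[0,0,0],"offset":[-0.73,2.7,0],"gripper":200},{"twist":[0,0,0],"offset":[-0.94,3.47,0],"gripper":200},{"twist":[0,0,0],"offset":[-1.15,4.25,0],"gripper":200},{"twist":[0,0,0],"offset":[-1.36,5.02,0],"gripper":200},{"twist":[0,0,0],"offset":[-1.57,5.79,0],"gripper":200},{"twist":[0,0,0],"offset":[-1.78,6.56,0],"gripper":200},{"twist":[0,0,0],"offset":[-1.99,7.33,0],"gripper":200},{"twist":[0,0,0],"offset":[-2.1,7.72,0],"gripper":200},{"twist":[0,0,0],"offset":[-2.1,7.72,0],"gripper":200}]'
python3 - <<'E'
from h import *
take('scene','scene3')
cv2.imwrite('pics/c4.png',cv2.resize(load('scene3')['frame'][120:310,190:420],None,fx=2.5,fy=2.5,interpolation=cv2.INTER_CUBIC))
E
```

```text
t: 3.2
tcp_pos: [530.8, 241.5, 218.7]
ee_rot: [[-0.262, 0.965, -0.0], [0.965, 0.262, -0.0], [0.0, -0.0, -1.0]]
force: [-0.7, -1.4, -0.1]
width: 20.0
gripper_force: 0.0
```

View pics/c4.png

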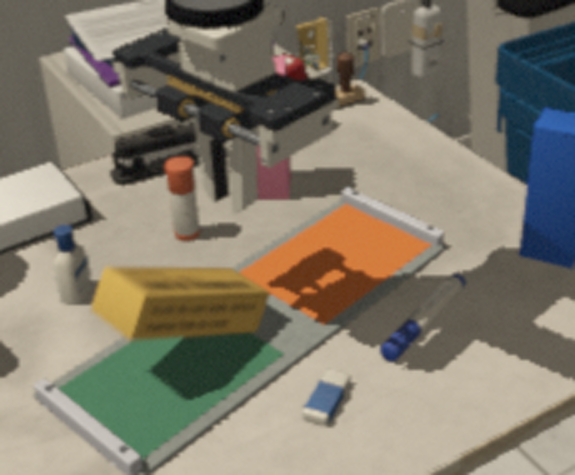

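The carton is mid-fall onto green, lined up with the board. Next I'll withdraw at height and look.

```bash
python3 -m pendant '[{"twist":[0,0,0],"offset":[0.5,-1.93,0],"gripper":200},{"twist":[0,0,0],"offset":[1.05,-3.86,0],"gripper":200},{"twist":[0,0,0],"offset":[1.57,-5.8,0],"gripper":200},{"twist":[0,0,0],"offset":[2.1,-7.7,0],"gripper":200},{"twist":[0,0,0],"offset":[2.6,-9.6,0],"gripper":200},{"twist":[0,0,0],"offset":[2.6,-9.6,-2],"gripper":200},{"twist":[0,0,0],"offset":[2.6,-9.6,-4],"gripper":200},{"twist":[0,0,0],"offset":[2.6,-9.6,-5],"gripper":200},{"twist":[0,0,0],"offset":[2.6,-9.6,-5],"gripper":200},{"twist":[0,0,0],"offset":[2.6,-9.6,-5],"gripper":200}]'
python3 - <<'E'
from h import *
take('scene','scene4')
cv2.imwrite('pics/c5.png',cv2.resize(load('scene4')['frame'][175:310,200:380],None,fx=4,fy=4,interpolation=cv2.INTER_CUBIC))
E
```

```text
t: 4.25
tcp_pos: [557.3, 144.9, 169.1]
ee_rot: [[-0.261, 0.965, 0.0], [0.965, 0.261, -0.0], [-0.0, 0.0, -1.0]]
force: [-0.7, 0.5, 0.6]
width: 20.2
gripper_force: 0.0
```

View pics/c5.png

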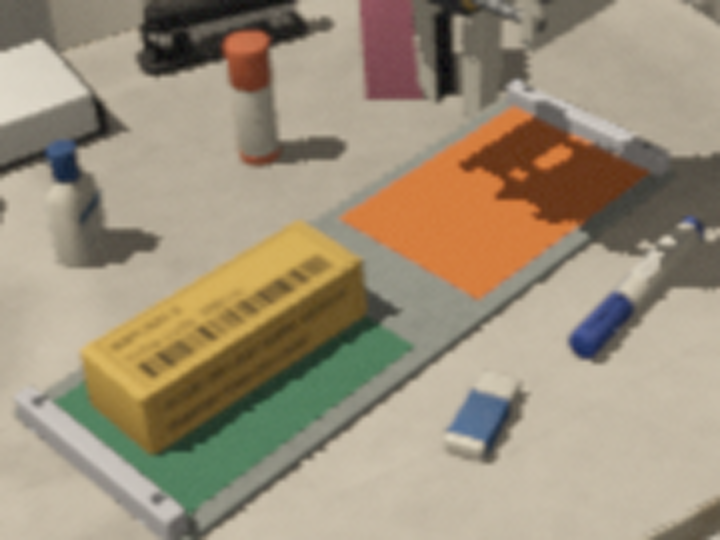

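The carton lies flat on the green with a small gap to the stop. Its top corners in the crop are (85,350), (150,396), (362,263) and (300,224).

```bash
python3 - <<'E'
from h import *
q=load('scene4')
a=np.radians(15.2);R=np.array([[np.cos(a),-np.sin(a)],[np.sin(a),np.cos(a)]])
g=lambda u,v,z:R.T@(onz(q,200+(u-1.5)/4,175+(v-1.5)/4,z)[:2]-[529.2,218])
for p in [(85,350),(150,396),(362,263),(300,224)]: print(g(*p,46))
for p in [(95,400),(153,452),(363,318)]: print('b',g(*p,6))
for p in [(58,402),(195,508)]: print('green end',g(*p,6))
print(R.T@(state()['tcp_pos'][:2]-np.array([529.2,218])),state()['tcp_pos'])
E
```

```text
[ 37.93280257 173.6097583 ]
[-14.31097689 172.02215417]
[-19.67343816  30.52644429]
[32.15216235 29.45080785]
b [ 42.62195324 171.51101443]
b [-10.74157143 174.13546222]
b [-18.29377754  31.71209172]
green end [ 56.30708819 185.51406035]
green end [-56.06415345 183.41563136]
[  8.25213828 -77.88648807] [557.58444389 145.00187568 169.54098037]
```

The far end is about 12 mm short of the stop, with about 2° of skew. Next I'll lower behind the foot and advance close to it.

```bash
python3 -m pendant '[{"twist":[0,0,0],"offset":[0,0,-2],"gripper":200},{"twist":[0,0,0],"offset":[0,0,-4.5],"gripper":200},{"twist":[0,0,0],"offset":[0,0,-6.4],"gripper":200},{"twist":[0,0,0],"offset":[-0.52,1.93,-6.4],"gripper":200},{"twist":[0,0,0],"offset":[-1.05,3.86,-6.4],"gripper":200},{"twist":[0,0,0],"offset":[-1.57,5.79,-6.4],"gripper":200},{"twist":[0,0,0],"offset":[-2.0,7.3,-6.4],"gripper":200},{"twist":[0,0,0],"offset":[-2.23,8.2,-6.4],"gripper":200},{"twist":[0,0,0],"offset":[-2.36,8.69,-6.4],"gripper":200},{"twist":[0,0,0],"offset":[-2.36,8.69,-6.4],"gripper":200}]'
python3 -m pendant '[{"twist":[0,0,0],"offset":[-0.05,0.19,0],"gripper":200},{"twist":[0,0,0],"offset":[-0.1,0.39,0],"gripper":200},{"twist":[0,0,0],"offset":[-0.16,0.58,0],"gripper":200},{"twist":[0,0,0],"offset":[-0.21,0.77,0],"gripper":200},{"twist":[0,0,0],"offset":[-0.26,0.97,0],"gripper":200},{"twist":[0,0,0],"offset":[-0.31,1.16,0],"gripper":200},{"twist":[0,0,0],"offset":[-0.37,1.35,0],"gripper":200},{"twist":[0,0,0],"offset":[-0.39,1.45,0],"gripper":200},{"twist":[0,0,0],"offset":[-0.42,1.54,0],"gripper":200},{"twist":[0,0,0],"offset":[-0.42,1.54,0],"gripper":200}]'
```

```text
t: 5.3
tcp_pos: [533.5, 232.2, 105.0]
ee_rot: [[-0.262, 0.965, 0.001], [0.965, 0.262, 0.0], [-0.0, 0.001, -1.0]]
force: [1.5, 0.1, -0.4]
width: 20.2
gripper_force: 0.0
t: 6.3
tcp_pos: [529.1, 247.4, 104.7]
ee_rot: [[-0.261, 0.965, -0.0], [0.965, 0.261, 0.0], [0.0, -0.0, -1.0]]
force: [-0.5, -0.0, -0.1]
width: 20.2
gripper_force: 0.0
```

```bash
python3 -m pendant '[{"twist":[0,0,0],"offset":[-0.01,0.05,0],"gripper":200},{"twist":[0,0,0],"offset":[-0.03,0.1,0],"gripper":200},{"twist":[0,0,0],"offset":[-0.04,0.15,0],"gripper":200},{"twist":[0,0,0],"offset":[-0.05,0.2,0],"gripper":200},{"twist":[0,0,0],"offset":[-0.07,0.24,0],"gripper":200},{"twist":[0,0,0],"offset":[-0.08,0.28,0],"gripper":200},{"twist":[0,0,0],"offset":[-0.09,0.32,0],"gripper":200},{"twist":[0,0,0],"offset":[-0.1,0.36,0],"gripper":200},{"twist":[0,0,0],"offset":[-0.1,0.39,0],"gripper":200},{"twist":[0,0,0],"offset":[-0.1,0.39,0],"gripper":200}]'
python3 - <<'E'
from h import *
take('scene','scene5')
cv2.imwrite('pics/c6.png',cv2.resize(load('scene5')['frame'][175:310,200:380],None,fx=4,fy=4,interpolation=cv2.INTER_CUBIC))
E
```

```text
t: 7.3
tcp_pos: [528.2, 251.2, 104.7]
ee_rot: [[-0.261, 0.965, -0.0], [0.965, 0.261, 0.0], [0.0, -0.0, -1.0]]
force: [-0.1, 0.0, 0.0]
width: 20.2
gripper_force: 0.1
```

View pics/c6.png

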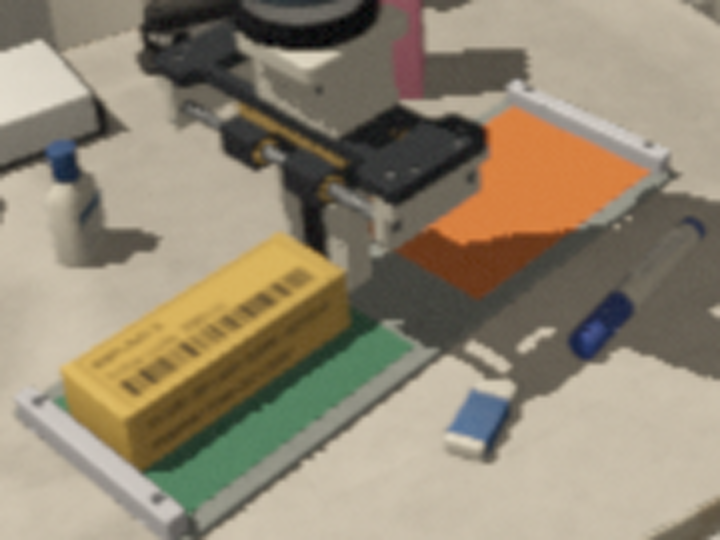

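The carton has advanced nearly to the stop, with its far bottom edge at about (140,468), right by the strip. There is no contact force yet, so I'll creep on.

```bash
python3 -m pendant '[{"twist":[0,0,0],"offset":[-0.01,0.04,0],"gripper":200},{"twist":[0,0,0],"offset":[-0.02,0.08,0],"gripper":200},{"twist":[0,0,0],"offset":[-0.03,0.12,0],"gripper":200},{"twist":[0,0,0],"offset":[-0.04,0.16,0],"gripper":200},{"twist":[0,0,0],"offset":[-0.05,0.2,0],"gripper":200},{"twist":[0,0,0],"offset":[-0.06,0.23,0],"gripper":200},{"twist":[0,0,0],"offset":[-0.07,0.26,0],"gripper":200},{"twist":[0,0,0],"offset":[-0.08,0.29,0],"gripper":200},{"twist":[0,0,0],"offset":[-0.08,0.29,0],"gripper":200},{"twist":[0,0,0],"offset":[-0.08,0.29,0],"gripper":200}]'
```

```text
t: 8.35
tcp_pos: [527.5, 253.8, 104.8]
ee_rot: [[-0.261, 0.965, 0.0], [0.965, 0.261, -0.0], [-0.0, 0.0, -1.0]]
force: [0.2, -2.1, 0.4]
width: 20.3
gripper_force: 0.9
```

```bash
python3 -m pendant '[{"twist":[0,0,0],"offset":[-0.01,0.02,0],"gripper":200},{"twist":[0,0,0],"offset":[-0.01,0.04,0],"gripper":200},{"twist":[0,0,0],"offset":[-0.02,0.06,0],"gripper":200},{"twist":[0,0,0],"offset":[-0.02,0.08,0],"gripper":200},{"twist":[0,0,0],"offset":[-0.03,0.1,0],"gripper":200},{"twist":[0,0,0],"offset":[-0.03,0.12,0],"gripper":200},{"twist":[0,0,0],"offset":[-0.04,0.14,0],"gripper":200},{"twist":[0,0,0],"offset":[-0.04,0.15,0],"gripper":200},{"twist":[0,0,0],"offset":[-0.04,0.15,0],"gripper":200},{"twist":[0,0,0],"offset":[-0.04,0.15,0],"gripper":200}]'
```

```text
t: 9.35
tcp_pos: [527.7, 254.2, 105.0]
ee_rot: [[-0.261, 0.965, 0.001], [0.965, 0.261, -0.002], [-0.002, 0.0, -1.0]]
force: [2.6, -8.8, 1.6]
width: 20.1
gripper_force: 4.3
```

About 9 N has built up and the carton has stopped moving, so it is seated. I'll back off, rise and look.

```bash
python3 -m pendant '[{"twist":[0,0,0],"offset":[0.1,-0.4,0],"gripper":200},{"twist":[0,0,0],"offset":[0.4,-1.5,0],"gripper":200},{"twist":[0,0,0],"offset":[0.8,-3,0],"gripper":200},{"twist":[0,0,0],"offset":[1.6,-6,0],"gripper":200},{"twist":[0,0,0],"offset":[2.1,-8,2],"gripper":200},{"twist":[0,0,0],"offset":[2.4,-9,6],"gripper":200},{"twist":[0,0,0],"offset":[2.4,-9,10],"gripper":200},{"twist":[0,0,0],"offset":[2.4,-9,14],"gripper":200},{"twist":[0,0,0],"offset":[2.4,-9,16],"gripper":200},{"twist":[0,0,0],"offset":[2.4,-9,16],"gripper":200}]'
python3 - <<'E'
from h import *
take('scene','scene6'); take('top','top6')
a=cv2.resize(load('scene6')['frame'][175:310,200:380],None,fx=3,fy=3,interpolation=cv2.INTER_CUBIC)
b=cv2.resize(load('top6')['frame'][180:260,200:335],None,fx=4,fy=2.2,interpolation=cv2.INTER_CUBIC)
cv2.imwrite('pics/c7.png',np.vstack([a,b]))
E
```

```text
t: 10.35
tcp_pos: [552.7, 164.8, 268.5]
ee_rot: [[-0.26, 0.966, 0.007], [0.966, 0.26, 0.001], [-0.001, 0.007, -1.0]]
force: [0.3, 1.1, 0.2]
width: 20.1
gripper_force: 0.0
```

View pics/c7.png

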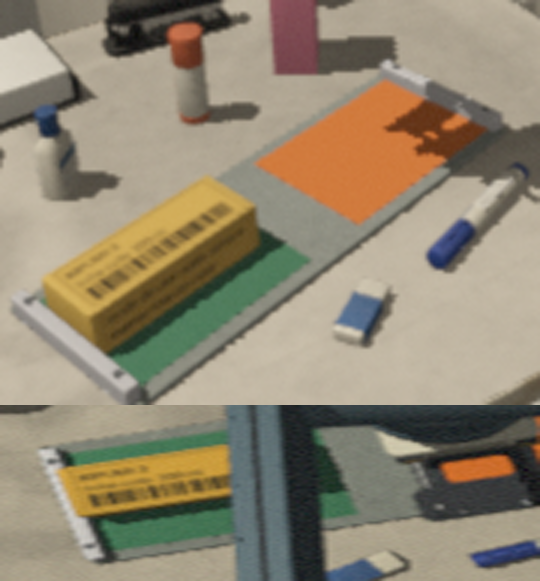

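The far end is against the stop strip and the whole carton lies on green, with the other items unmoved. A quick check of squareness follows.

```bash
python3 - <<'E'
from h import *
q=load('scene6')
a=np.radians(15.2);R=np.array([[np.cos(a),-np.sin(a)],[np.sin(a),np.cos(a)]])
g=lambda u,v,z:R.T@(onz(q,200+(u-1)/3,175+(v-1)/3,z)[:2]-[529.2,218])
for p in [(45,281),(92,317),(258,209),(209,178)]: print(g(*p,46))
for p in [(94,349),(260,248)]: print(g(*p,6))
E
```

```text
[ 32.20616757 192.88185101]
[-19.10113251 192.19249393]
[-22.0195969   46.32446839]
[32.02943327 45.66372421]
[ -7.63291898 189.13173169]
[-19.16898427  45.18299236]
```

```bash
python3 -c "
from rig import *
print(job_done())"
```

```text
the job is handed in; nothing more can be done
None
```

The carton was toppled onto the green field and pushed up against the stop, lying within about a degree of square on the green; nothing else moved, and the job was handed in at about 10.5 s.

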